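# Open the sample case's dial lock and hold up its shackle

### The arm

A 6-joint arm with a two-finger parallel gripper is mounted at the origin on the work surface. World frame = base frame: x ahead of the robot, y to its left, z up, the work surface at z = 0. Lengths are in mm, angles in rad, forces in N, time in s.
With the tool pointing down it reaches from about 350 to 875 mm from the base axis. Payload 4.2 kg.
Tool frame: the origin (TCP) lies on the mounting face of the last link; the fingertips stand 173 mm ahead of it and the grasp point (between the pads) lies 155 mm ahead of it (tcp_to_grasp is the distance from the TCP to the grasp point, in mm); z points along the fingers, y is the direction in which the jaws open and shut (so a half turn about z gives the same grasp; the last joint's range is limited). The gripper opens to 85 mm and grips with 20 to 120 N. Pads are 22 mm wide; open, the fingers measure 114 mm over their backs; the gripper's body (76 mm by 85 mm) begins 54 mm behind the grasp point. The pads swing forward as they close: fully open they stand 13 mm farther back than shut.
Start: joints at [1.479, 0.385, 0.008, 0, -1.194, -0.259], TCP at [214.748, 586.927, 404.712] pointing down, gripper open.
Joint ranges: [-3.14, 3.14], [-1.21, 2.06], [-1.07, 1.41], [-3.16, 2.05], [-2.99, -0.16], [-3.1, 3.1]. Speed limits (rad/s): [2.79, 2.79, 3.14, 3.14, 3.14, 3.14].

### API

Orientations are given as a unit quaternion [x, y, z, w].
In Python, from bench import * gives the robot as it stands. The module is installed in compiled form; this text tells all that it offers.
- The arm moves only by the tool apply_moves, never from a script. Its arguments are lists of equal length, an entry for each row: "fingers": the closure, from 0 (fully open) to 1 (shut); "dp": the shift along the world's x, y, z in cm, a list of three; "yaw": the turn about the world's z in degrees. A call has 1 to 10 rows; each row is the pose to reach, as a shift and turn from the pose measured when the call began; what a row does not reach only later rows make up. A row lasts 1/10 s, in which the tool goes at most 50 mm and 8.59 degrees, less where a joint would pass 70% of its speed; a pose out of reach is approached as far as the arm can. A call with a gripper value outside its range is refused whole. The fingers move at their own pace and stop on an object; the grip force is fixed at half the most. Time passes only in rows, so rows that repeat a pose let the fingers close. It gives the time, the measured TCP pose, the force and the opening at its end, in the units of the state.
- read_state(): the state, without advancing time (a new reading comes with each control period).
- get_image(name): name is "side" or "top"; returns a dict with "color" (420x560x3 uint8, blue, green, red), "mtx" (3x3 intrinsics, pixels), "camera_from_world" (4x4, takes a point from world to camera coordinates). Camera axes: x right, y down, z forward; pixel columns grow to the right and rows downward; lengths in mm; the calibration is good to about 2 mm. A picture is of the moment at which its call begins. There is no depth.
- job_done(): hands the job in, once; it reports no verdict.
The state is a dict: "clock": time; "joints": joint angles; "joint_vel": joint speeds; "joint_efforts": joint torques, N m; "position": TCP position; "ee_rot": TCP orientation; "contact_force": force on the tool from outside, world axes, zero at the start; "wrist_torque": the same for the moment, N m; "gripper_width": finger opening in mm.
Only numpy, scipy, OpenCV 4.12 (cv2) and the standard library are available. Lean on these libraries where they do the work, as an engineer would, in place of code of your own. Each camera call takes 0.05 s, during which the arm holds its last target. There are 200 camera calls.

### The job

The sample case on the bench is locked: turn the lock's pointer dial, click by click, until its narrow nose clicks into place pointing straight at the shackle, and let go of it. Then pull the steel shackle straight up out of the lock and the hasp, and hold it up to show, upright above its lock with both legs at least 5 cm clear of lock and hasp; the program finishes while still holding it like that. Leave the dial at its open click and do not disturb the jars, the uncapping fork or the queen cage.

Things in the scene. Friction and masses are not known exactly. Their poses are not given: they have to be found in the camera images.
- lock: White metal case, 180 (x) x 260 (y) x 50 mm, with a dial lock on its lid; fixed to the bench. Origin at the centre of its underside, on the bench. The dark grey lock housing on the lid spans x -50..50, y -85..73, top at z 96 mm. The dial's upright axis is at x 0, y -35 mm; the shackle stands on its +y side, so 'nose at the shackle' means along the lock's own +y axis.
- hasp_eye (a point): Middle of the eye of the fixed steel hasp strap, at (0, 57, 99) mm in the lock's frame (axes as the lock's): the strap, 30 mm wide, comes over the housing's +y end, its top 99 mm above the bench, and the shackle's outer leg goes down through its eye (14 mm wide).
- dial_axis (a point): Point on the dial's axis at the height to grip, 158 mm above the bench; axes as the lock's (does not turn). The black knob is a bar 14 mm wide with upright flat sides, z 135 to 168 mm, reaching 20 mm behind the axis and 14 mm ahead; a nose 8 mm wide goes on to 30 mm ahead. Below it a steel spindle of 12 mm diameter goes down to a metal skirt of 56 mm diameter, top at z 105 mm.
- dial (a joint): Dial angle, rad, anticlockwise positive seen from above: the nose points along the lock's +y axis turned by this about z. At 0 and again at 6.283 it is open. A spring clicks every 0.785 rad (0, 0.785 ...; about 0.1 N m) and draws the released dial into the nearest click, unless left midway. Stops at -0.6 and 6.88. Starts anywhere from 0.6 to 5.7. Off the open click (0.1 rad of play) it lifts only 5-10 mm.
- shackle: Loose steel U, about 140 g, upside down, axes parallel to the lock's at the start. Two legs of 10 mm diameter at y -22 and +22 mm; the first has a toe at its foot reaching 13 mm from the leg's middle towards the dial. Origin midway between the feet, z up; at the start at (0, 35, 50) mm in the lock's frame, 49 mm below the hasp's top. Play in the lock is 1.5 to 4 mm: draw it straight up.
- crown (a point): Middle of the shackle's crown, 84 mm above the shackle's origin (134 mm above the bench at the start), axes as the shackle's: a bar along y, 54 mm long, 10 mm wide with flat sides, 12 mm high (78 to 90 mm over the origin). The place to grip it from above, across its width.
- jar_a: Squat open clear glass jar, 76 mm in diameter, 65 mm high, loose; origin at the centre of its underside. Leave alone.
- jar_b: Another such jar. Leave alone.
- fork: Green nylon uncapping fork lying on the bench, about 185 mm long and 60 mm wide, 14 mm high; origin on the bench at the tip end of the handle, prongs to its +x, handle 24 mm wide to -x. Leave alone.
- queen_cage: Flat red plastic queen cage, 75 (x) x 36 x 16 mm; origin at the centre of its underside. Leave alone.
There are look-alikes about, which are no part of the job. Several things have the shape of the shackle; the one meant has the colours described above.

How it is judged:
By the outcome, as a careful person would: the job done as asked, in the order asked, and still so for the second after the job is handed in, while the arm keeps its last pose, push and grip.
It also fails if it takes over 64 s, if anything falls off the work surface, if the arm or the gripper's body presses on something with over 40 N, if the wrist force passes 120 N, or if a joint passes its speed limit or range.

## Working session

There is one attempt and no reset: what is moved stays moved. The work goes in short steps, Python scripts to look and compute and a tool call to move; the robot and the scene stay as the last step left them, time stands still between calls to the robot, and variables do not carry over. Pictures are saved under pics/ and viewed, about 8 in all and at most 12, crops included, and the job is handed in when it is done.

Besides the shell and the picture viewer there is one more tool, called after ">>>" by a JSON object that holds its "fn" and its "kwargs", one argument or row to a line. apply_moves: Moves the arm, as the interface text tells. Its arguments: {"type":"object","properties":{"fingers":{"type":"array","items":{"type":"number"}},"dp":{"type":"array","items":{"type":"array","items":{"type":"number"}}},"yaw":{"type":"array","items":{"type":"number"}}},"required":["fingers","dp","yaw"]}

```bash
mkdir -p pics
cat > h.py <<'E'
from bench import *
import numpy as np, cv2
def snap(n):
    d=get_image(n); np.savez(f'{n}.npz',**d); return d
def ray(d,u,v):
    T=np.array(d['camera_from_world']);R,t=T[:3,:3],T[:3,3]
    c=-R.T@t; r=R.T@np.linalg.inv(d['mtx'])@np.array([u,v,1.]); return c,r
def atz(d,u,v,z):
    c,r=ray(d,u,v); return c+r*(z-c[2])/r[2]
def proj(d,p):
    T=np.array(d['camera_from_world']); q=d['mtx']@(T[:3,:3]@np.array(p,float)+T[:3,3]); return q[:2]/q[2]
E
python3 - <<'E'
from h import *
s=read_state(); print({k:np.round(v,3).tolist() for k,v in s.items()})
a=snap('top');b=snap('side')
for d in(a,b):
    c,_=ray(d,0,0);print(np.round(c),d['mtx'][0][0])
cv2.imwrite('pics/top1.png',cv2.resize(a['color'],(784,588)));cv2.imwrite('pics/side1.png',cv2.resize(b['color'],(784,588)))
E
```

```text
{'clock': 0.0, 'joints': [1.479, 0.386, 0.007, -0.001, -1.194, -0.259], 'joint_vel': [0.002, 0.001, 0.0, 0.0, -0.0, -0.002], 'joint_efforts': [0.0, -39.229, 18.839, 4.186, -0.005, 0.0], 'position': [214.678, 586.751, 403.608], 'ee_rot': [0.985, -0.175, -0.0, 0.001], 'contact_force': [-0.621, -0.371, -0.406], 'wrist_torque': [0.016, 0.015, 0.017], 'gripper_width': 85.198}
[ 389.   53. 1057.] 438.40590214526
[ 535. -739.  649.] 423.6023587894634
```

View pics/top1.png

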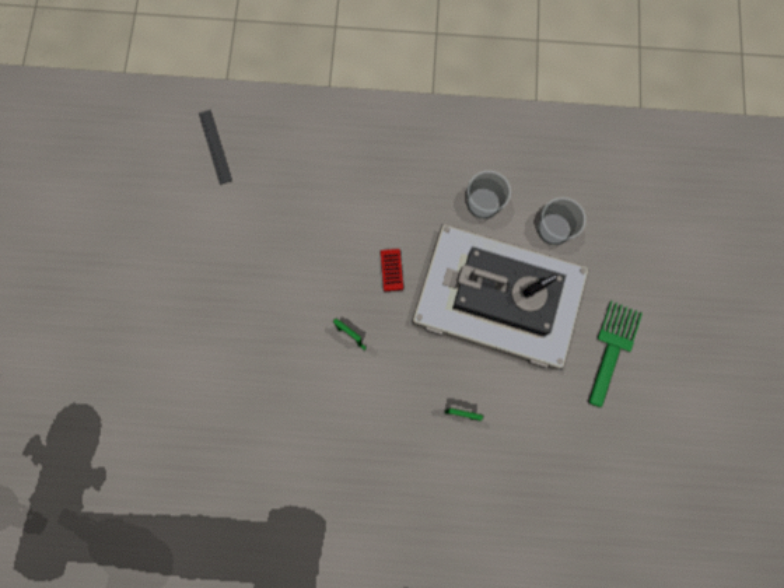

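View pics/side1.png

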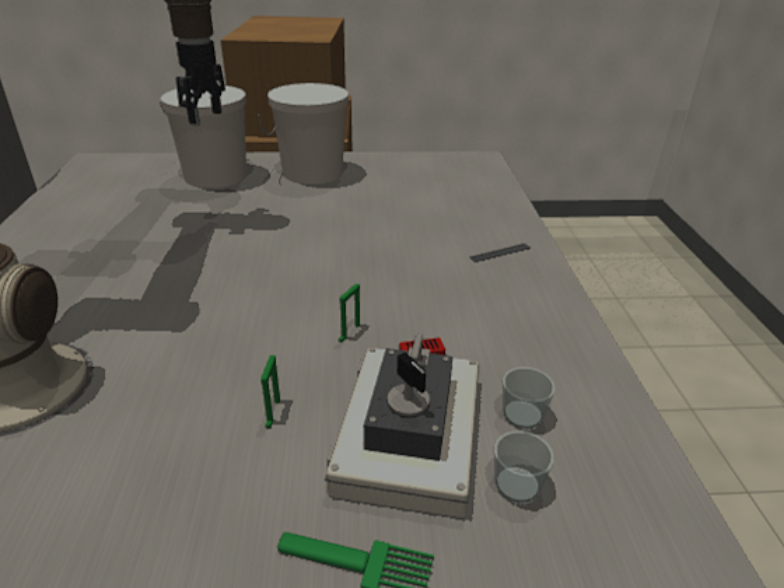

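The top view shows the case at about (500,297), with the steel shackle and hasp at (482,280) and the black dial at (540,286), its nose up-right. There are three U shapes: two green ones at (350,333) and (463,411), and the steel one in the lock. Only the steel one fits the description. Next I'll enlarge the lock.

Run:
```python
from h import *
a=dict(np.load('top.npz'));b=dict(np.load('side.npz'))
cv2.imwrite('pics/top2.png',cv2.resize(a['color'][155:270,290:430],None,fx=5,fy=5,interpolation=cv2.INTER_CUBIC))
cv2.imwrite('pics/side2.png',cv2.resize(b['color'][230:370,225:350],None,fx=4,fy=4,interpolation=cv2.INTER_CUBIC))
```

```text
(no output)
```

View pics/top2.png

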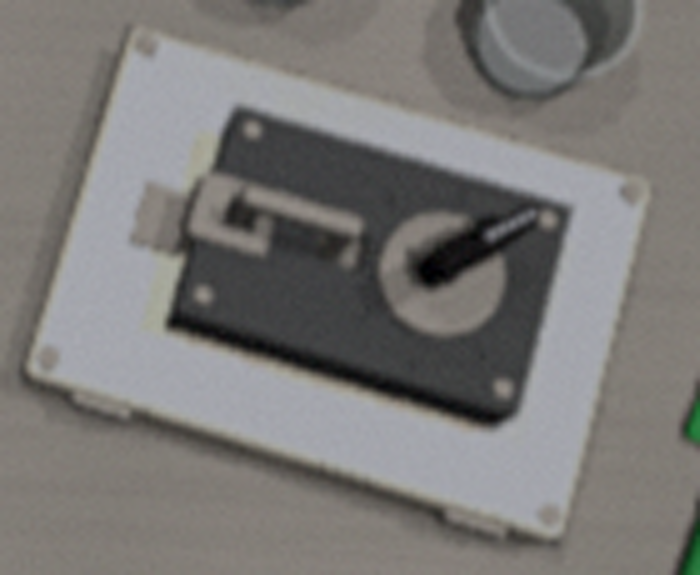

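View pics/side2.png

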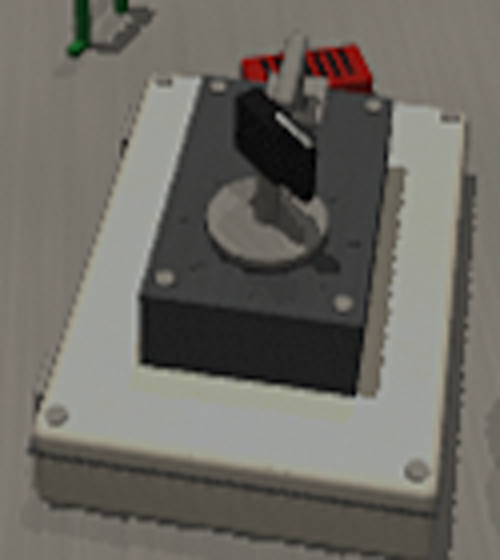

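```bash
cat > fit.py <<'E'
from h import *
from scipy.optimize import least_squares
a=dict(np.load('top.npz'));b=dict(np.load('side.npz'))
L=[(90,130,50),(90,-130,50),(-90,-130,50),(-90,130,50),(50,73,96),(50,-85,96),(-50,73,96),(0,-35,105)]
U=[(132,28),(650,183),(562,540),(25,375),(238,105),(573,207),(170,318),(443,272)]
U=np.array(U)/5+[290,155]
Ls=[(90,130,50),(-90,130,50),(-90,-130,50),(90,-130,50),(-50,-85,96),(50,-85,96),(50,73,96),(0,-35,105)]
Us=np.array([(465,117),(150,75),(35,450),(440,498),(140,298),(365,325),(392,102),(267,220)])/4+[225,230]
def W(q,p): 
    c,s=np.cos(q[2]),np.sin(q[2]); return np.array([q[0]+c*p[0]-s*p[1],q[1]+s*p[0]+c*p[1],p[2]])
f=lambda q:np.concatenate([[*(proj(a,W(q,p))-u)] for p,u in zip(L,U)]+[[*(proj(b,W(q,p))-u)] for p,u in zip(Ls,Us)])
ft=lambda q:f(q)[:16]; fs=lambda q:f(q)[16:]
for g in(ft,fs,f):
    r=least_squares(g,[600,-80,-.27],loss='soft_l1'); print(r.x.round(3),np.abs(g(r.x)).max())
    print(r.fun.round(1))
q=r.x
print('dial',W(q,(0,-35,158)),'crown',W(q,(0,35,134)),'deg',np.degrees(q[2]))
n=atz(a,290+538/5,155+212/5,168); t=atz(a,290+430/5,155+278/5,168)
D=W(q,(0,-35,158)); print('nose',n,'tail',t,np.degrees(np.arctan2(*(n-D)[1::-1]))-90-np.degrees(q[2]),np.linalg.norm((n-D)[:2]))
for k in range(8):
    th=k*np.pi/4; p=[(-30*np.sin(th),-35+30*np.cos(th),168),(20*np.sin(th),-35-20*np.cos(th),168)]
    print(k,[((proj(a,W(q,x))-[290,155])*5).round() for x in p],[((proj(b,W(q,x))-[225,230])*4).round() for x in p])
E
python3 fit.py
```

```text
[ 6.07984e+02 -1.29739e+02 -2.30000e-01] 1.3802686668636852
[-0.5 -1.1  1.4 -0.7  0.7  0.9 -0.8  0.2 -0.7  0.3 -0.1  0.2  0.8 -1.
 -0.3  0.6]
[ 6.10931e+02 -1.34437e+02 -2.22000e-01] 2.860676009821418
[ 0.5 -2.  -1.  -0.8 -1.3 -2.9  0.9  0.1 -0.1  0.7  0.2  1.5  0.2 -0.2
  0.2  0.4]
[ 6.10035e+02 -1.31908e+02 -2.23000e-01] 4.042019235354928
[ 0.1 -1.6  2.1 -1.9  2.  -0.3  0.3 -0.2  0.1 -0.3  0.8 -0.9  1.9 -1.5
  0.8 -0.3 -0.1 -2.7 -1.4 -1.5 -1.8 -4.   0.  -1.1 -0.7 -0.4 -0.6  0.4
 -0.4 -1.  -0.4 -0.5]
dial [ 602.29525519 -166.04142705  158.        ] crown [617.77525925 -97.77452823 134.        ] deg -12.776170763928546
nose [ 615.89509197 -188.88511001  168.        ] tail [ 584.51691483 -144.71933355  168.        ] -136.45665318945535 26.585511309736482
0 [array([412., 219.]), array([529., 254.])] [array([279.,  70.]), array([264., 142.])]
1 [array([420., 273.]), array([524., 218.])] [array([230.,  77.]), array([298., 137.])]
2 [array([465., 308.]), array([494., 195.])] [array([203., 104.]), array([315., 117.])]
3 [array([520., 303.]), array([458., 199.])] [array([215., 138.]), array([306.,  96.])]
4 [array([553., 261.]), array([436., 226.])] [array([260., 157.]), array([276.,  84.])]
5 [array([544., 207.]), array([441., 262.])] [array([312., 149.]), array([243.,  88.])]
6 [array([500., 173.]), array([471., 285.])] [array([338., 120.]), array([225., 107.])]
7 [array([445., 178.]), array([507., 282.])] [array([323.,  88.]), array([233., 129.])]
```

The lock is at about (610,-132) with yaw about -13°. The dial axis is near (602,-166) and the nose is at click 5 (225°): the narrow end with the white line is at top-crop (538,212) and side-crop (315,150). I'll turn it +135° to 360°. That means approaching with the jaw turned -218° so that joint 6 has room for the turn.

>>> {"fn": "apply_moves", "kwargs": {
  "fingers": [0,0,0,0,0,0,0,0,0,0],
  "dp": [
    [22.5,-43.8,0],
    [22.5,-43.8,0],
    [22.5,-43.8,0],
    [22.5,-43.8,0],
    [22.5,-43.8,0],
    [22.5,-43.8,0],
    [22.5,-43.8,0],
    [22.5,-43.8,0],
    [22.5,-43.8,0],
    [22.5,-43.8,0]
  ],
  "yaw": [-8,-16,-24,-32,-40,-48,-56,-64,-72,-80]
}}

```text
clock: 1.1
position: [440.0, 146.4, 403.6]
ee_rot: [-0.64, 0.769, 0.001, -0.001]
contact_force: [1.3, 0.7, -0.6]
gripper_width: 85.2
```

>>> {"fn": "apply_moves", "kwargs": {
  "fingers": [0,0,0,0,0,0,0,0,0,0],
  "dp": [
    [16.2,-31.2,0],
    [16.2,-31.2,0],
    [16.2,-31.2,0],
    [16.2,-31.2,0],
    [16.2,-31.2,0],
    [16.2,-31.2,0],
    [16.2,-31.2,0],
    [16.2,-31.2,0],
    [16.2,-31.2,0],
    [16.2,-31.2,0]
  ],
  "yaw": [-8,-16,-24,-32,-40,-48,-56,-64,-72,-80]
}}

```text
clock: 2.1
position: [602.0, -166.4, 402.5]
ee_rot: [0.008, 1.0, 0.001, -0.001]
contact_force: [-0.0, 0.7, 0.8]
gripper_width: 85.6
```

>>> {"fn": "apply_moves", "kwargs": {
  "fingers": [0,0,0,0,0,0,0,0,0],
  "dp": [
    [0,0,0],
    [0,0,0],
    [0,0,0],
    [0,0,0],
    [0,0,0],
    [0,0,0],
    [0,0,0],
    [0,0,0],
    [0,0,0]
  ],
  "yaw": [-8,-16,-24,-32,-40,-48,-57.5,-57.5,-57.5]
}}

```text
clock: 3.0
position: [602.0, -166.3, 402.1]
ee_rot: [0.487, 0.874, 0.002, -0.001]
contact_force: [-0.6, -0.8, 0.0]
gripper_width: 85.4
```

Run:
```python
from h import *
s=read_state(); print({k:np.round(s[k],3).tolist() for k in('clock','joints','position','ee_rot','contact_force')})
a=snap('top');b=snap('side')
x=cv2.resize(a['color'][155:270,290:430],None,fx=4,fy=4,interpolation=cv2.INTER_CUBIC)
y=cv2.resize(b['color'][150:330,225:350],(320,460),interpolation=cv2.INTER_CUBIC)
# side crop scale 2.56
cv2.imwrite('pics/c3.png',cv2.resize(b['color'][170:320,235:360],None,fx=4,fy=4,interpolation=cv2.INTER_CUBIC))
p=s['position']
for z in(173,160,155): print(z,(proj(b,[p[0],p[1],p[2]-z])-[235,170])*4,(proj(a,[p[0],p[1],p[2]-z])-[290,155])*5)
print('dial',(proj(b,[602.3,-166,168])-[235,170])*4)
```

```text
{'clock': 3.0, 'joints': [-0.012, 0.386, 0.004, -0.004, -1.189, -2.574], 'position': [601.981, -166.348, 402.101], 'ee_rot': [0.487, 0.874, 0.002, -0.001], 'contact_force': [-0.635, -0.765, 0.037]}
173 [234.33172713 240.29261152] [522.73979514 206.76504754]
160 [235.45447386 215.02952634] [531.88784588 198.9321952 ]
155 [235.89234304 205.17696926] [535.48067769 195.8558982 ]
dial [229.99421387 352.05559622]
```

View pics/c3.png

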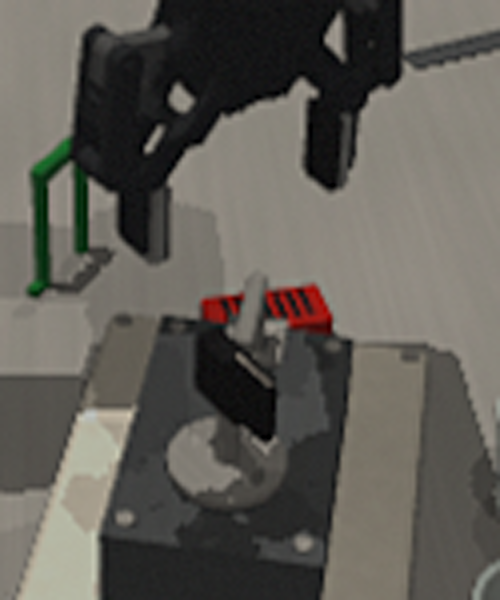

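The crop shows the knob's nose at lower right (273,438) and its tail at upper left (200,325). The open jaws straddle it crosswise: the pads are at (150,255) and (328,185), and their middle at about (237,222) matches the projection. Next I'll go down and close.

>>> {"fn": "apply_moves", "kwargs": {
  "fingers": [0,0,0,0,0.3,0.5],
  "dp": [
    [0,0,-3],
    [0,0,-6],
    [0,0,-8.9],
    [0,0,-8.9],
    [0,0,-8.9],
    [0,0,-8.9]
  ],
  "yaw": [0,0,0,0,0,0]
}}

```text
clock: 3.7
position: [602.8, -166.5, 315.3]
ee_rot: [0.486, 0.874, 0.002, 0.001]
contact_force: [-0.5, 0.4, -0.5]
gripper_width: 59.0
```

>>> {"fn": "apply_moves", "kwargs": {
  "fingers": [0.7,0.75,0.8,0.85],
  "dp": [
    [0,0,0],
    [0,0,0],
    [0,0,0],
    [0,0,0]
  ],
  "yaw": [0,0,0,0]
}}

```text
clock: 4.1
position: [602.8, -166.5, 316.2]
ee_rot: [0.486, 0.874, 0.002, 0.002]
contact_force: [-1.1, 1.0, 3.3]
gripper_width: 13.5
```

>>> {"fn": "apply_moves", "kwargs": {
  "fingers": [1,1,1],
  "dp": [
    [0,0,0],
    [0,0,0],
    [0,0,0]
  ],
  "yaw": [0,0,0]
}}

```text
clock: 4.4
position: [602.8, -166.5, 316.3]
ee_rot: [0.486, 0.874, 0.002, 0.002]
contact_force: [-0.8, 0.9, 1.9]
gripper_width: 12.9
```

>>> {"fn": "apply_moves", "kwargs": {
  "fingers": [1,1,1,1,1,1,1,1,1,1],
  "dp": [
    [0,0,0],
    [0,0,0],
    [0,0,0],
    [0,0,0],
    [0,0,0],
    [0,0,0],
    [0,0,0],
    [0,0,0],
    [0,0,0],
    [0,0,0]
  ],
  "yaw": [5,10,15,20,25,30,35,40,45,45]
}}

```text
clock: 5.4
position: [603.7, -165.7, 316.4]
ee_rot: [0.115, 0.993, 0.003, 0.002]
contact_force: [3.9, 4.4, -0.1]
gripper_width: 12.8
```

Run:
```python
from h import *
s=read_state(); print({k:np.round(s[k],3).tolist() for k in('clock','joints','position','ee_rot','contact_force','wrist_torque','gripper_width')})
```

```text
{'clock': 5.4, 'joints': [-0.011, 0.457, -0.108, -0.007, -1.0, -1.786], 'position': [603.684, -165.703, 316.374], 'ee_rot': [0.115, 0.993, 0.003, 0.002], 'contact_force': [3.876, 4.4, -0.148], 'wrist_torque': [1.01, -0.832, -0.035], 'gripper_width': 12.827}
```

>>> {"fn": "apply_moves", "kwargs": {
  "fingers": [1,1,1,1,1,1,1,1,1,1],
  "dp": [
    [0,0,0],
    [0,0,0],
    [0,0,0],
    [0,0,0],
    [0,0,0],
    [0,0,0],
    [0,0,0],
    [0,0,0],
    [0,0,0],
    [0,0,0]
  ],
  "yaw": [5,10,15,20,25,30,35,40,45,45]
}}

```text
clock: 6.4
position: [604.1, -164.5, 316.3]
ee_rot: [-0.274, 0.962, 0.004, 0.002]
contact_force: [2.8, 5.7, 1.6]
gripper_width: 12.8
```

>>> {"fn": "apply_moves", "kwargs": {
  "fingers": [1,1,1,1,1,1,1,1,1,1],
  "dp": [
    [0,0,0],
    [0,0,0],
    [0,0,0],
    [0,0,0],
    [0,0,0],
    [0,0,0],
    [0,0,0],
    [0,0,0],
    [0,0,0],
    [0,0,0]
  ],
  "yaw": [5,10,15,20,25,30,35,40,45,45]
}}

```text
clock: 7.4
position: [603.9, -163.4, 316.3]
ee_rot: [-0.621, 0.784, 0.006, 0.0]
contact_force: [-1.3, 6.2, 2.3]
gripper_width: 12.6
```

Run:
```python
from h import *
s=read_state(); print({k:np.round(s[k],3).tolist() for k in('clock','joints','position','ee_rot','contact_force','wrist_torque','gripper_width')})
```

```text
{'clock': 7.4, 'joints': [-0.008, 0.459, -0.104, -0.011, -1.014, -0.217], 'position': [603.866, -163.399, 316.324], 'ee_rot': [-0.621, 0.784, 0.006, 0.0], 'contact_force': [-1.29, 6.195, 2.275], 'wrist_torque': [1.503, 0.032, -0.053], 'gripper_width': 12.641}
```

>>> {"fn": "apply_moves", "kwargs": {
  "fingers": [0.5,0,0,0,0,0,0,0],
  "dp": [
    [0,0,0],
    [0,0,0],
    [0,0,0],
    [0,0,3],
    [0,0,6],
    [0,0,9],
    [0,0,9],
    [0,0,9]
  ],
  "yaw": [0,0,0,0,0,0,0,0]
}}

```text
clock: 8.2
position: [603.6, -163.7, 407.0]
ee_rot: [-0.621, 0.784, 0.005, 0.001]
contact_force: [-1.1, 0.3, -1.4]
gripper_width: 85.2
```

>>> {"fn": "apply_moves", "kwargs": {
  "fingers": [0,0,0,0],
  "dp": [
    [-5,0,0],
    [-10,0,0],
    [-14,0,0],
    [-14,0,0]
  ],
  "yaw": [0,0,0,0]
}}

```text
clock: 8.6
position: [458.7, -163.9, 405.8]
ee_rot: [-0.62, 0.785, 0.007, -0.0]
contact_force: [0.8, -0.9, 0.5]
gripper_width: 85.6
```

Run:
```python
from h import *
s=read_state(); print({k:np.round(s[k],3).tolist() for k in('clock','joints','position','ee_rot','contact_force')})
a=snap('top');b=snap('side')
x=cv2.resize(a['color'][165:255,305:415],None,fx=4,fy=4,interpolation=cv2.INTER_CUBIC)
y=cv2.resize(b['color'][240:330,260:340],None,fx=4,fy=4,interpolation=cv2.INTER_CUBIC)
cv2.imwrite('pics/c4.png',np.hstack([x,y]))
```

```text
{'clock': 8.6, 'joints': [-0.012, 0.151, -0.31, -0.012, -1.12, -0.216], 'position': [458.712, -163.856, 405.761], 'ee_rot': [-0.62, 0.785, 0.007, -0.0], 'contact_force': [0.753, -0.91, 0.53]}
```

View pics/c4.png

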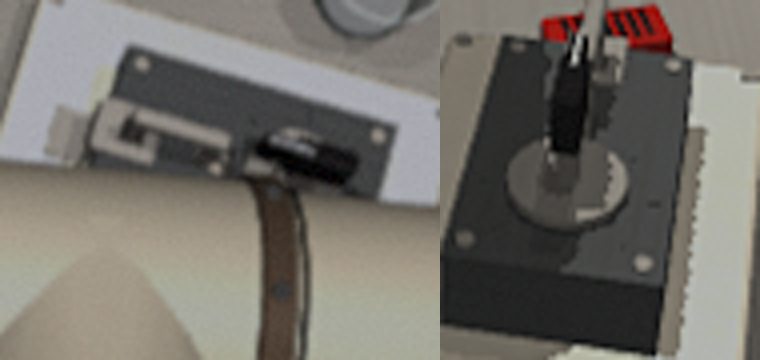

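In the top crop the knob lies from (258,143) to (358,170) with the white-lined nose towards the shackle, as predicted for the open click, with the same small offset as before. From the grip, the axis is about (603,-167), so the crown should be near (618.7,-98.7). I'll move above it and check in the side view.

>>> {"fn": "apply_moves", "kwargs": {
  "fingers": [0,0,0,0,0,0,0,0],
  "dp": [
    [4,1.6,0],
    [8,3.2,0],
    [12,4.9,0],
    [16,6.5,0],
    [16,6.5,0],
    [16,6.5,-4],
    [16,6.5,-7],
    [16,6.5,-7]
  ],
  "yaw": [0,0,0,0,0,0,0,0]
}}

```text
clock: 9.5
position: [622.1, -98.8, 330.5]
ee_rot: [-0.62, 0.784, 0.009, -0.004]
contact_force: [-0.3, -0.7, -0.6]
gripper_width: 85.5
```

Run:
```python
from h import *
s=read_state(); print({k:np.round(s[k],3).tolist() for k in('clock','joints','position','ee_rot','contact_force')})
b=snap('side')
cv2.imwrite('pics/c5.png',cv2.resize(b['color'][180:300,240:360],None,fx=5,fy=5,interpolation=cv2.INTER_CUBIC))
```

```text
{'clock': 9.5, 'joints': [0.097, 0.454, -0.071, -0.013, -1.061, -0.323], 'position': [622.113, -98.848, 330.514], 'ee_rot': [-0.62, 0.784, 0.009, -0.004], 'contact_force': [-0.262, -0.738, -0.633]}
```

View pics/c5.png

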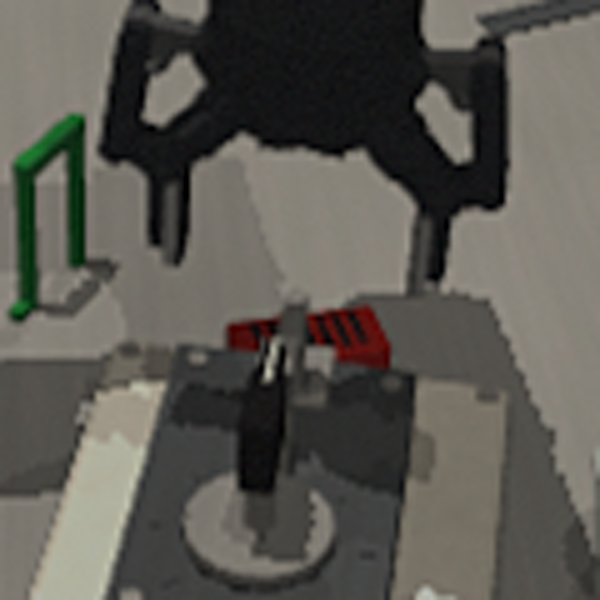

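The side view shows the steel crown's bar end at (295,300) behind the knob, with the open pads on either side at (170,250) and (428,280). The nose with its white mark faces the crown. Before closing I'll work out the grasp point with the tool's slight tilt included.

```bash
cat >> h.py <<'E'
from scipy.spatial.transform import Rotation as Ro
def grasp(s):
    R=Ro.from_quat(s['ee_rot']); z=R.as_matrix()[:,2]; return np.array(s['position'])+155*z,z
def rep():
    s=read_state(); g,z=grasp(s); print(round(s['clock'],2),'tcp',np.round(s['position'],1),'grasp',g.round(1),'axis',z.round(4),'F',np.round(s['contact_force'],1),'T',np.round(s['wrist_torque'],2),'w',round(float(s['gripper_width']),1))
E
python3 - <<'E'
from h import *
rep()
for q in([.486,.874,.002,.001],[-.621,.784,.006,0]): print(Ro.from_quat(q).as_matrix()[:,2])
E
```

```text
9.55 tcp [623.1 -99.  333.9] grasp [621.3 -97.7 178.9] axis [-0.0113  0.0085 -0.9999] F [ 0.4 -0.5 -0.1] T [-0.07 -0.06  0.03] w 85.8
[ 0.00369172  0.00252381 -0.99999   ]
[-0.00744952  0.00940487 -0.99992802]
```

>>> {"fn": "apply_moves", "kwargs": {
  "fingers": [0,0,0,0],
  "dp": [
    [-0.35,0.1,0],
    [-0.35,0.1,0],
    [-0.35,0.1,0],
    [-0.35,0.1,0]
  ],
  "yaw": [0,0,0,0]
}}

```text
clock: 9.95
position: [619.7, -98.1, 335.3]
ee_rot: [-0.62, 0.784, 0.006, -0.001]
contact_force: [0.8, -0.0, 0.7]
gripper_width: 85.7
```

```bash
python3 -c "
from h import *
rep()"
```

```text
9.95 tcp [619.7 -98.1 335.3] grasp [618.3 -96.7 180.3] axis [-0.0089  0.0086 -0.9999] F [ 0.8 -0.   0.7] T [ 0.04 -0.06 -0.02] w 85.7
```

>>> {"fn": "apply_moves", "kwargs": {
  "fingers": [0,0,0,0,0],
  "dp": [
    [0,0,-2],
    [0,0,-4],
    [0,0,-4.6],
    [0,0,-4.6],
    [0,0,-4.6]
  ],
  "yaw": [0,0,0,0,0]
}}

```text
clock: 10.45
position: [620.1, -98.1, 290.3]
ee_rot: [-0.621, 0.784, 0.005, -0.0]
contact_force: [0.7, -0.0, -0.0]
gripper_width: 85.4
```

>>> {"fn": "apply_moves", "kwargs": {
  "fingers": [0.5,0.7,0.8,0.85,0.87,0.89],
  "dp": [
    [0,0,0],
    [0,0,0],
    [0,0,0],
    [0,0,0],
    [0,0,0],
    [0,0,0]
  ],
  "yaw": [0,0,0,0,0,0]
}}

```text
clock: 11.05
position: [620.1, -98.1, 290.5]
ee_rot: [-0.621, 0.784, 0.005, -0.0]
contact_force: [-0.2, -0.1, 1.2]
gripper_width: 9.5
```

```bash
python3 -c "
from h import *
rep()"
```

```text
11.05 tcp [620.1 -98.1 290.5] grasp [619.  -96.8 135.5] axis [-0.007   0.0082 -0.9999] F [-0.2 -0.1  1.2] T [ 0.    0.04 -0.05] w 9.5
```

>>> {"fn": "apply_moves", "kwargs": {
  "fingers": [1,1,1,1],
  "dp": [
    [0,0,0],
    [0,0,0],
    [0,0,0],
    [0,0,0]
  ],
  "yaw": [0,0,0,0]
}}

```text
clock: 11.45
position: [620.2, -98.1, 290.6]
ee_rot: [-0.621, 0.784, 0.005, -0.0]
contact_force: [-0.4, -0.1, 0.2]
gripper_width: 8.8
```

>>> {"fn": "apply_moves", "kwargs": {
  "fingers": [1,1,1,1,1,1],
  "dp": [
    [0,0,0.3],
    [0,0,0.6],
    [0,0,0.9],
    [0,0,1.2],
    [0,0,1.5],
    [0,0,1.5]
  ],
  "yaw": [0,0,0,0,0,0]
}}

```text
clock: 12.05
position: [620.3, -98.1, 306.2]
ee_rot: [-0.621, 0.784, 0.005, 0.0]
contact_force: [0.5, 0.1, -1.1]
gripper_width: 8.6
```

```bash
python3 -c "
from h import *
rep()"
```

```text
12.05 tcp [620.3 -98.1 306.2] grasp [619.4 -96.8 151.2] axis [-0.0057  0.0081 -1.    ] F [ 0.5  0.1 -1.1] T [-0.   -0.03  0.01] w 8.6
```

>>> {"fn": "apply_moves", "kwargs": {
  "fingers": [1,1,1,1,1,1,1,1,1,1],
  "dp": [
    [0,0,0.8],
    [0,0,1.6],
    [0,0,2.4],
    [0,0,3.2],
    [0,0,4.0],
    [0,0,4.8],
    [0,0,5.6],
    [0,0,6.4],
    [0,0,7.2],
    [0,0,8]
  ],
  "yaw": [0,0,0,0,0,0,0,0,0,0]
}}

```text
clock: 13.05
position: [620.3, -98.1, 386.8]
ee_rot: [-0.621, 0.784, 0.005, 0.0]
contact_force: [0.4, -0.1, -1.5]
gripper_width: 8.9
```

>>> {"fn": "apply_moves", "kwargs": {
  "fingers": [1,1,1,1,1,1,1,1,1,1],
  "dp": [
    [0,0,1.5],
    [0,0,3],
    [0,0,4.5],
    [0,0,6],
    [0,0,7.5],
    [0,0,8.5],
    [0,0,8.5],
    [0,0,8.5],
    [0,0,8.5],
    [0,0,8.5]
  ],
  "yaw": [0,0,0,0,0,0,0,0,0,0]
}}

```text
clock: 14.05
position: [620.3, -98.1, 470.8]
ee_rot: [-0.621, 0.784, 0.006, -0.0]
contact_force: [0.3, -0.7, -1.6]
gripper_width: 8.6
```

Run:
```python
from h import *
rep()
b=snap('side')
cv2.imwrite('pics/c6.png',cv2.resize(b['color'][110:330,220:420],None,fx=2.7,fy=2.7,interpolation=cv2.INTER_CUBIC))
```

```text
14.05 tcp [620.3 -98.1 470.8] grasp [619.1 -96.8 315.8] axis [-0.0076  0.0082 -0.9999] F [ 0.3 -0.7 -1.6] T [-0.02  0.02 -0.02] w 8.6
```

View pics/c6.png

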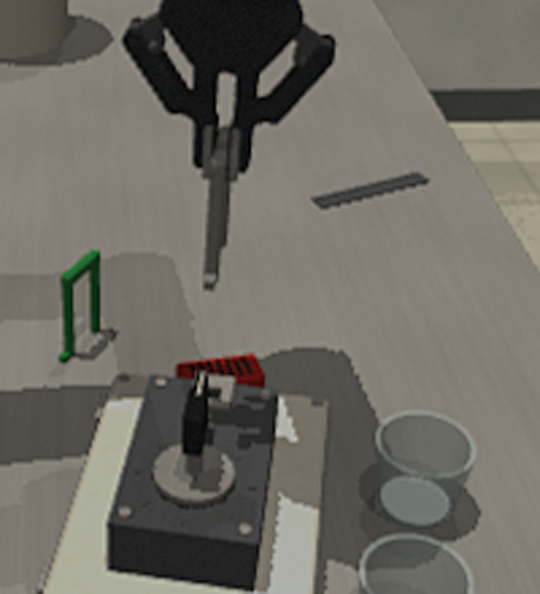

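The shackle is out and held: its crown is between the pads at (222,150), the near foot with the toe at (210,283) and the far leg's foot at (222,243). The nose still points at the now empty shackle seat. The jars and cage look undisturbed. Next I'll check the feet numerically against an upright pose.

Run:
```python
from h import *
b=dict(np.load('side.npz')); a=snap('top')
c,s_=np.cos(np.radians(-13.2)),np.sin(np.radians(-13.2))
for y,z in((-27,316),(-22,231),(22,231),(-35,235)):
    p=[619-s_*y,-97+c*y,z]; print(y,z,((proj(b,p)-[220,110])*2.7).round())
cv2.imwrite('pics/c7.png',np.hstack([cv2.resize(a['color'],(560,420)),cv2.resize(b['color'][150:230,280:325],(236,420),interpolation=cv2.INTER_CUBIC)]))
rep()
```

```text
-27 316 [215. 168.]
-22 231 [210. 278.]
22 231 [219. 243.]
-35 235 [208. 284.]
14.15 tcp [620.3 -98.1 471.2] grasp [619.3 -96.8 316.2] axis [-0.0069  0.0081 -0.9999] F [ 0.3  0.3 -1.2] T [-0.04 -0.01  0.02] w 8.4
```

View pics/c7.png

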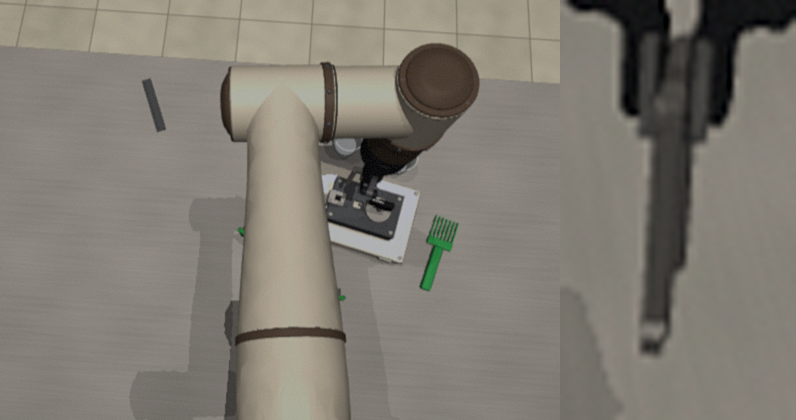

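The feet match the upright projection to within about 2 px of the original image, the shackle's weight reads steady at about -1.4 N, and the fork hasn't moved. I'll hand it in.

```bash
python3 -c "
from h import *
print(job_done()); rep()"
```

```text
the job is handed in; nothing more can be done
None
the job is handed in; nothing more can be done
```

The lock is open, and I handed the job in at about 14.2 s with the arm still holding the steel shackle up above its lock.

I turned the dial from its start at the 225° click by +135°, three clicks anticlockwise, to the open click at 360°. Then I let go of it, gripped the shackle's crown and drew it straight up by 18 cm.

**Last checks**
- **Dial:** the later side picture, taken after letting go and lifting, shows the nose pointing at the shackle's seat.
- **Shackle:** the grip was steady at 8.4–8.9 mm, with only the shackle's weight (about 1.2–1.6 N) on the tool. The feet are about 230 mm above the bench, so about 13 cm above the hasp and 6 cm above the knob. They lie within about 2 px of where an upright shackle's feet should appear. The tool axis is tilted about 0.6°.
- **Other things:** the fork, cage and jars look unmoved in the pictures. In the last top picture the arm hid the cage and most of the jars, so for those I rely on the side view.

**Disagreements:** the two cameras' fits of the lock differed by 3–5 mm. I used their combination, and the grips bore it out, with side forces of at most about 6 N. Handing in returned no verdict, and the final reading after it was refused.

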